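Lift the pegged oyster out of the crowded rack into the grafting stand

TASK

One oyster in the crowded rack has been pegged open with a wooden wedge and is ready for grafting. Lift it out of the rack without upsetting the closed oysters around it, lower it (do not drop it) into the cradle of the grafting stand so that it stands upright on its hinge edge between the side plates, wedge up, and let go. Leave the closed oysters standing in the rack, and leave the jar, dish and spatula where they are.

Things in the scene. Friction and masses are not known exactly. Their poses are not given: they have to be found in the camera images.
- pegged_center (a point): (all sizes in mm) the pegged oyster: brown-grey round rigid shell, 90 wide (its x), 32 thick (its y), 91 tall (its z, up), about 0.16 kg, standing loose on its straight hinge edge in one rack pocket. Gapes 10 at the top rim, with a pale wooden wedge (20 by 10 in plan, 5 proud) in the gape; no other has one. The point is its middle, 45.5 above its underside
- pegged: (mm) the same pegged oyster; origin at the centre of its underside. Foot 60 (x) by 24 (y), 12 high. Its two faces are flat and parallel within 30 of the disc's centre (16 to 76 above its underside), sloping off outside. Half a turn about its z makes no difference
- rack: (mm) fixed white rack, 200 (x) by 176 (y), origin under its centre. Pockets 74 by 36 at x = -49, 49 and y = -62, 0, 62, floor 10 above the bench; ribs rise to 32. Oysters stand with thickness along its y, tops 101 above the bench: about 8 between rims along x, about 30 between faces along y. May be left or right of the stand
- cradle (a point): (mm) cradle of the fixed steel grafting stand, a U trough open upwards: point at the centre of its floor, 54 above the bench. Side plates 80 long along its x, 40 apart along its y, 20 high then flaring to 28; end stops 12 high, 86 apart along x. An oyster sits in it with thickness along its y, its middle 45.5 above this point
- jar: bystander: lidded jar, 70 mm across, 110 mm tall, loose; origin at the centre of its underside
- dish: bystander: steel bowl, 110 mm across, 45 mm high, loose; origin at the centre of its underside
- spatula: bystander: spatula with a wooden handle, 200 mm long along its x, lying loose; origin at mid-length on the bench
- closed1_center (a point): one of the five closed oysters in the rack's other pockets: like the pegged one in outline (mm: 90 wide, 91 tall), 28 thick, no wedge, shells shut; the point is its middle, 45.5 above its underside, axes as the pegged one's
- closed2_center (a point): one of the five closed oysters in the rack's other pockets: like the pegged one in outline (mm: 90 wide, 91 tall), 28 thick, no wedge, shells shut; the point is its middle, 45.5 above its underside, axes as the pegged one's
- closed3_center (a point): one of the five closed oysters in the rack's other pockets: like the pegged one in outline (mm: 90 wide, 91 tall), 28 thick, no wedge, shells shut; the point is its middle, 45.5 above its underside, axes as the pegged one's
- closed4_center (a point): one of the five closed oysters in the rack's other pockets: like the pegged one in outline (mm: 90 wide, 91 tall), 28 thick, no wedge, shells shut; the point is its middle, 45.5 above its underside, axes as the pegged one's
- closed5_center (a point): one of the five closed oysters in the rack's other pockets: like the pegged one in outline (mm: 90 wide, 91 tall), 28 thick, no wedge, shells shut; the point is its middle, 45.5 above its underside, axes as the pegged one's
Things that resemble listed ones, but are neither listed nor needed, are in the scene too. What is shaped like the part that bears closed5_center but green is not meant.

How it is judged:
By the outcome, as a careful person would: the job done as asked, in the order asked, and still so for the second after the job is handed in, with the robot touching nothing.
It also fails if it takes over 42 s, if anything falls off the work surface, if the arm or the gripper's body presses on something with over 40 N, if the wrist force passes 120 N, or if a joint passes its speed limit or range.

ROBOT

A 6-joint arm with a two-finger parallel gripper is mounted at the origin on the work surface. World frame = base frame: x ahead of the robot, y to its left, z up, the work surface at z = 0. Lengths are in m, angles in rad, forces in N, time in s.
With the tool pointing down it reaches from about 0.275 to 0.875 m from the base axis. Payload 12.5 kg.
Tool frame: the origin (TCP) lies at the very end of the fingers, on their centre line; the grasp point (between the pads) lies manip.grasp_offset behind it (manip.grasp_offset is the distance from the TCP to the grasp point, in m); z points along the fingers, y is the direction in which the jaws open and shut (so a half turn about z gives the same grasp; the last joint's range is limited). The gripper opens to 85 mm and grips with 20 to 120 N. Pads are 22 mm wide; open, the fingers measure 114 mm over their backs; the gripper's body (76 mm by 85 mm) begins 54 mm behind the grasp point. The pads swing forward as they close: fully open they stand 13 mm farther back than shut.
Start: joints at [-1.331, 0.351, 1.652, -0, 1.139, -0.085], TCP at [0.176, -0.521, 0.231] pointing down, gripper open.
Joint ranges: [-2.75, 2.75], [-0.79, 2.1], [0.01, 2.65], [-1.57, 4.71], [0.07, 3.14], [-2.87, 2.87]. Speed limits (rad/s): [2.22, 2.22, 2.79, 3.14, 3.14, 3.14].

INTERFACE

Orientations are given as a rotation vector (axis times angle).
In Python, from workcell import manip, gripper_to, vision, order, current_time_s, current_q, current_qd, current_joint_efforts, current_tool_pos, current_tool_rot, current_contact_force, current_moment, current_grip_width gives the robot as it stands. Calls block until the motion is done:
- manip.move_pose(position, orientation): joint-space move of the TCP to a pose.
- manip.move_linear(position, rotation=None, velocity=0.15): straight line of the TCP; rotation=None keeps the orientation; velocity is the mean speed in m/s.
- manip.set_joints(angles): joint-space move.
- gripper_to(opening): opening from 0.0 (shut) to 1.0 (fully open); the grip force is fixed at half the most; returns when the fingers have stopped.
- manip.pause(seconds).
- manip.ik(position, orientation): joint angles nearest the present ones, or None.
- vision.capture(name): name is "scene" or "side" or "wrist"; returns the picture (384x512x3 uint8, red, green, blue); there is no depth.
- vision.camera_model(name): a dict with "fx", "fy", "cx", "cy" (pixels), "cam_to_world" (4x4, takes a point from camera to world coordinates); the wrist camera has in their place "mount" (4x4, takes a point from camera to tool coordinates, whose origin is the TCP and whose axes are the flange's). Camera axes: x right, y down, z forward; pixel columns grow to the right and rows downward; lengths in m; the calibration is good to about 2 mm. A picture is of the moment at which its call begins: read the wrist's pose just before it. camera_model takes no time and is no camera call.
A pose or a line that the arm cannot do raises manip.MotionError and nothing moves.
- order.sign_off(): hands the job in, once; it reports no verdict.
Readings, each from a call of its own:
- current_time_s(): time.
- current_q(): joint angles.
- current_qd(): joint speeds.
- current_joint_efforts(): joint torques, N m.
- current_tool_pos(): TCP position.
- current_tool_rot(): TCP orientation.
- current_contact_force(): force on the tool from outside, world axes, zero at the start.
- current_moment(): the same for the moment, N m.
- current_grip_width(): opening from 0.0 (shut) to 1.0 (fully open).
Only numpy, scipy, OpenCV 4.12 (cv2) and the standard library are available. Lean on these libraries where they do the work, as an engineer would, in place of code of your own. Each camera call takes 0.05 s, during which the arm holds its last target.

## Working session

There is one attempt and no reset: what is moved stays moved. The work goes in short steps, each a Python script; the robot and the scene stay as the last script left them, time stands still between calls to the robot, and variables do not carry over. Pictures are saved under pics/ and viewed, and the job is handed in when it is done.

```bash
mkdir -p pics; ls
python3 - <<'E'
from workcell import *
import cv2,numpy as np
for n in ["scene","side","wrist"]:
    im=vision.capture(n); cv2.imwrite(f"pics/{n}0.png",im[:,:,::-1])
    m=vision.camera_model(n); print(n,m)
print(manip.grasp_offset,current_time_s(),current_tool_pos(),current_tool_rot())
E
```

```text
pics
scene {'fx': 384.4445902722139, 'fy': 384.4445902722139, 'cx': 253.49795408221038, 'cy': 189.07043240412582, 'cam_to_world': array([[-0.26780666,  0.65092015, -0.71033974,  1.17423806],
       [ 0.96333976,  0.1686589 , -0.20864006,  0.1469718 ],
       [-0.0160029 , -0.74017372, -0.67222524,  0.59948148],
       [ 0.        ,  0.        ,  0.        ,  1.        ]])}
side {'fx': 370.754873616848, 'fy': 370.754873616848, 'cx': 256.424998676081, 'cy': 192.15429788566212, 'cam_to_world': array([[-0.97231403, -0.15591993,  0.17405285,  0.45915341],
       [-0.23332949,  0.60713604, -0.75956776,  0.60670236],
       [ 0.01275799, -0.77915005, -0.62670761,  0.5611627 ],
       [ 0.        ,  0.        ,  0.        ,  1.        ]])}
wrist {'fx': 278.9463169420126, 'fy': 278.9463169420126, 'cx': 257.65809640435424, 'cy': 194.04223377554302, 'mount': array([[-3.65122590e-04, -9.50945128e-01, -3.09359387e-01,
         7.91542360e-02],
       [ 9.99999101e-01, -7.46408900e-04,  1.11414639e-03,
         5.40258202e-04],
       [-1.29040069e-03, -3.09358702e-01,  9.50944545e-01,
        -1.42746738e-01],
       [ 0.00000000e+00,  0.00000000e+00,  0.00000000e+00,
         1.00000000e+00]])}
0.0187 0.15 [ 0.17545821 -0.52101649  0.23090838] [-3.09945443e+00 -5.07788318e-01  1.18305556e-04]
```

View pics/scene0.png

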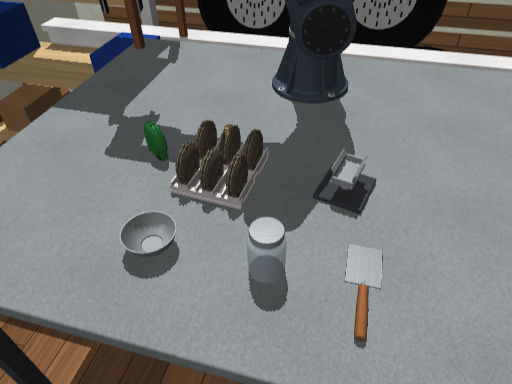

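View pics/side0.png

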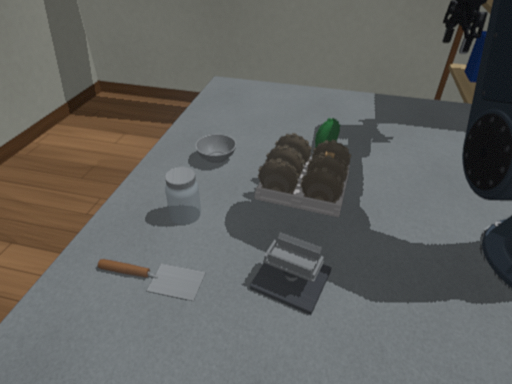

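View pics/wrist0.png

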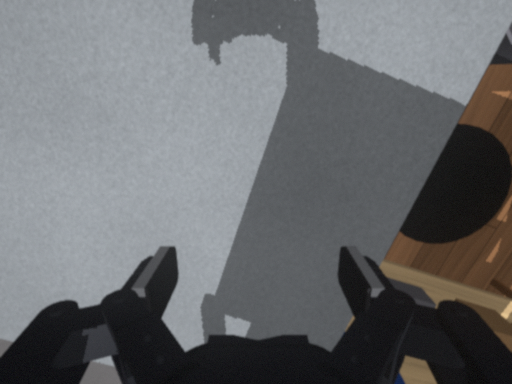

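The scene view shows the rack around (220,165), the stand at (347,180), a green decoy at (155,140), the jar at (267,250), the dish at (148,233) and the spatula at (363,290). I'll zoom in to find the wedge.

```bash
cat > h.py <<'E'
import numpy as np,cv2
from workcell import *
def ray(m,u,v,z,T=None):
    T=m["cam_to_world"] if T is None else T
    d=T[:3,:3]@np.array([(u-m["cx"])/m["fx"],(v-m["cy"])/m["fy"],1]);o=T[:3,3]
    return o+d*(z-o[2])/d[2]
def proj(m,P,T=None):
    T=m["cam_to_world"] if T is None else T
    p=(np.atleast_2d(P)-T[:3,3])@T[:3,:3]
    return np.c_[m["fx"]*p[:,0]/p[:,2]+m["cx"],m["fy"]*p[:,1]/p[:,2]+m["cy"]]
E
python3 - <<'E'
from h import *
a=cv2.imread("pics/scene0.png")[110:220,130:290]; cv2.imwrite("pics/sz.png",cv2.resize(a,None,fx=5,fy=5,interpolation=cv2.INTER_CUBIC))
a=cv2.imread("pics/side0.png")[110:315,230:370]; cv2.imwrite("pics/dz.png",cv2.resize(a,None,fx=2.9,fy=2.9,interpolation=cv2.INTER_CUBIC))
a=cv2.imread("pics/scene0.png")[140:220,305:385]; cv2.imwrite("pics/cz.png",cv2.resize(a,None,fx=7,fy=7,interpolation=cv2.INTER_CUBIC))
m=vision.camera_model("scene")
for p in [(220,175),(347,180)]: print(ray(m,*p,0.03))
E
```

```text
[ 0.54540834 -0.11731724  0.03      ]
[0.49047411 0.16571467 0.03      ]
```

View pics/sz.png

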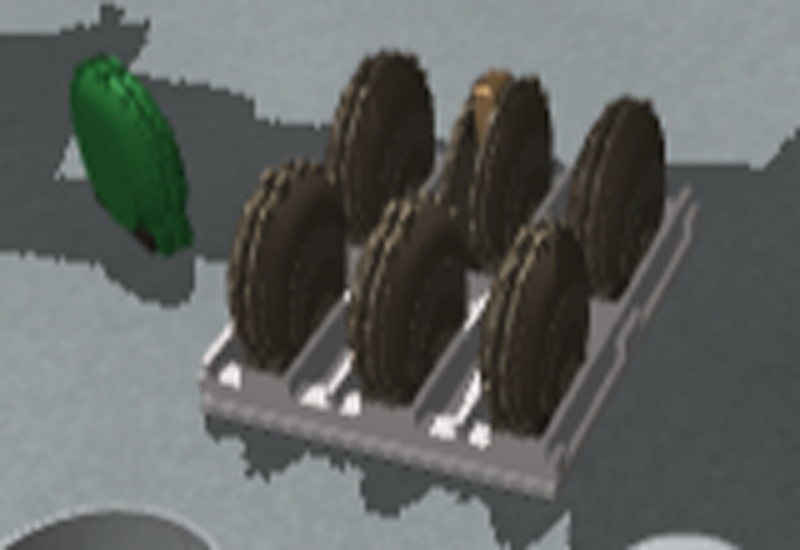

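View pics/dz.png

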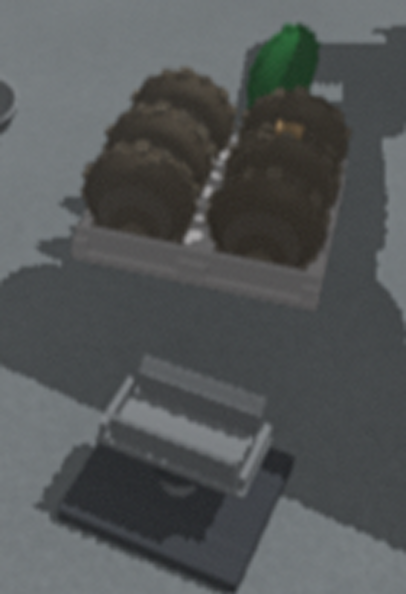

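View pics/cz.png

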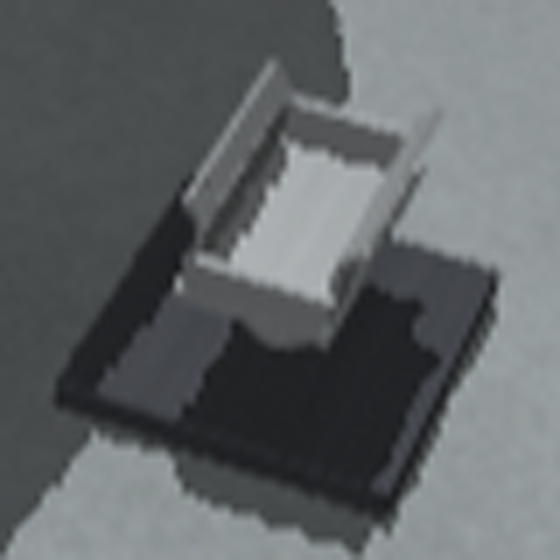

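The wedge is visible at about (229,129) in the scene view, so the pegged oyster is the middle one of the robot-side column. Next I'll get rough rack and cradle poses and move the wrist camera over them.

Run:
```python
from h import *
m=vision.camera_model("scene")
A=ray(m,171,186,.03);B=ray(m,241,204,.03);C=ray(m,130+690/5,110+190/5,.03)
print(A,B,C,np.linalg.norm(A-B),np.linalg.norm(C-B),np.degrees(np.arctan2(*(B-A)[1::-1])), np.degrees(np.arctan2(*(B-C)[1::-1])))
print("wedge",ray(m,229,129,.104))
# cradle plates tops
f=lambda x,y:(305+x/7,140+y/7)
for p in [(272,62),(187,200),(440,108),(335,335)]:print(ray(m,*f(*p),.082))
for p in [(60,395),(385,512),(495,272)]:print(ray(m,*f(*p),.0))
s=vision.camera_model("side")
print("wedge side",ray(s,230+290/2.9,110+128/2.9,.104))
from scipy.spatial.transform import Rotation as R
# wrist cam view poses
print(R.from_rotvec(current_tool_rot()).as_matrix())
```

```text
[ 0.60888874 -0.21102486  0.03      ] [ 0.62434502 -0.04279411  0.03      ] [ 0.41655433 -0.0355663   0.03      ] 0.16893928706709926 0.20791635537940922 84.75065919374286 -1.992179825462471
wedge [ 0.46521474 -0.11736186  0.104     ]
[0.44683979 0.14709262 0.082     ]
[0.52371204 0.12936565 0.082     ]
[0.45833231 0.20036004 0.082     ]
[0.5741599  0.17752934 0.082     ]
[0.53051822 0.09921456 0.        ]
[0.55753808 0.20401177 0.        ]
[0.43335646 0.23186331 0.        ]
wedge side [ 0.45670771 -0.12246651  0.104     ]
[[ 9.47721665e-01  3.19098108e-01 -2.06561497e-04]
 [ 3.19098170e-01 -9.47721334e-01  7.94852614e-04]
 [ 5.78732283e-05 -8.19212438e-04 -9.99999663e-01]]
```

```bash
cat >> h.py <<'E'
from scipy.spatial.transform import Rotation as R
def down(yaw): # tool x at yaw in world, z down
    return R.from_euler('z',yaw).as_matrix()@np.diag([1,-1,-1.])
def rv(yaw): return R.from_matrix(down(yaw)).as_rotvec()
def snap(name):
    T=np.eye(4);T[:3,:3]=R.from_rotvec(current_tool_rot()).as_matrix();T[:3,3]=current_tool_pos()
    im=vision.capture("wrist");m=vision.camera_model("wrist");T=T@m["mount"]
    cv2.imwrite(f"pics/{name}.png",im[:,:,::-1]);np.save(f"pics/{name}.npy",T)
E
python3 - <<'E'
from h import *
for yaw in (-.06,): 
  manip.move_pose([.40,.12,.27],rv(-.2)) if 0 else None
manip.move_pose([.40,-.115,.25],rv(-.06)); snap("w1")
manip.move_pose([.43,.165,.25],rv(-.22)); snap("w2")
print(current_time_s(),current_q())
E
```

```text
3.0417 [ 2.63049132e-01  1.65068152e-01  1.84884226e+00 -2.69067876e-04
  1.12772395e+00  2.05497302e+00]
```

View pics/w1.png

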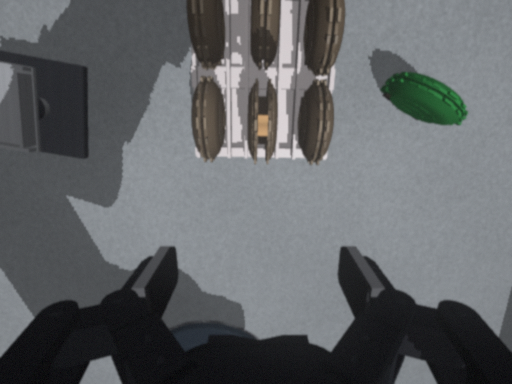

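View pics/w2.png

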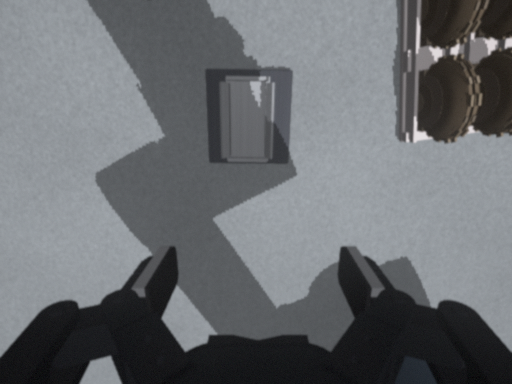

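w1 shows the wedge at about (263,125), standing in the middle pocket of the robot-side column. In w2 the cradle trough is centred near (246,119). I'll zoom in for edges.

Run:
```python
import cv2
def g(n,x0,y0,x1,y1,f,o):
    a=cv2.imread(f"pics/{n}.png")[y0:y1,x0:x1];a=cv2.resize(a,None,fx=f,fy=f,interpolation=cv2.INTER_CUBIC)
    a=cv2.convertScaleAbs(a,alpha=1.5)
    for x in range(x0-x0%10+10,x1,10): cv2.line(a,((x-x0)*f,0),((x-x0)*f,6),(0,0,255),1);cv2.putText(a,str(x),((x-x0)*f-8,16),0,.3,(0,255,255))
    for y in range(y0-y0%10+10,y1,10): cv2.line(a,(0,(y-y0)*f),(6,(y-y0)*f),(0,0,255),1);cv2.putText(a,str(y),(8,(y-y0)*f+3),0,.3,(0,255,255))
    cv2.imwrite(f"pics/{o}.png",a)
g("w1",180,60,345,170,4,"w1z"); g("w2",195,60,305,175,5,"w2z")
```

```text
(no output)
```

View pics/w1z.png

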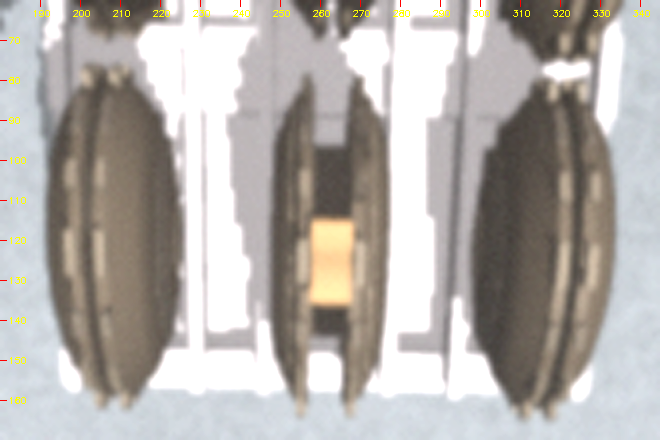

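View pics/w2z.png

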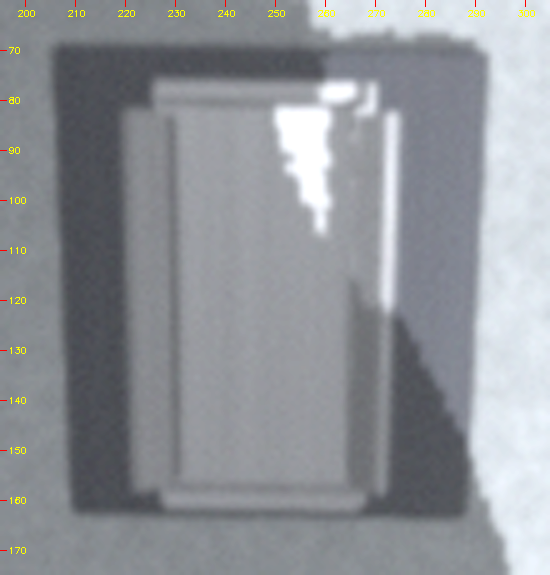

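Run:
```python
from h import *
m=vision.camera_model("wrist")
T1=np.load("pics/w1.npy");T2=np.load("pics/w2.npy")
r=lambda T,u,v,z:ray(m,u,v,z,T)[:2].round(4)
def ang(a,b): return np.degrees(np.arctan2(*(np.array(a)-b)[::-1])).round(2)
w=np.array([r(T1,257.5,114.5,.106),r(T1,268.5,114.5,.106),r(T1,268.5,136.5,.106),r(T1,257.5,136.5,.106)])
print("wedge",w,w.mean(0),[np.linalg.norm(w[i]-w[i-1]).round(4) for i in range(4)])
n=r(T1,261.5,162,.0555);f=r(T1,263.5,78.5,.0555)
print("pegged",n,f,(n+f)/2,np.linalg.norm(n-f),ang(f,n))
for L in [((200,78),(206,161)),]: pass
# neighbours rim mid
for a,b in [((208,161),(205,77)),((315,162),(320,80))]:
    n=r(T1,*a,.0555);f=r(T1,*b,.0555);print("nb",(n+f)/2,np.linalg.norm(n-f),ang(f,n))
l,rr=r(T1,195,157,.016),r(T1,327,157,.016);print("rackfront",l,rr,np.linalg.norm(l-rr),ang(l,rr))
print("CRADLE")
a,b,c,d=[r(T2,*p,.082) for p in [(219.5,82),(222,158),(273,158.5),(275,82.5)]]
print("flare",a,b,c,d,(a+b+c+d)/4,np.linalg.norm(a-b),np.linalg.norm(a-d),ang(a,b),ang(d,c))
a,b,c,d=[r(T2,*p,.066) for p in [(226,76),(227.5,162.5),(268,162.5),(269.5,76)]]
print("stops",(a+b+c+d)/4,np.linalg.norm(a-b),ang(a,b),ang(d,c))
a,b,c,d=[r(T2,*p,.01) for p in [(205.5,69),(209.5,162.5),(288,163),(292.5,70)]]
print("base",(a+b+c+d)/4,np.linalg.norm(a-b),np.linalg.norm(a-d),ang(a,b),ang(d,c),ang(a,d)-90)
```

```text
wedge [[ 0.4688 -0.1205]
 [ 0.4682 -0.1313]
 [ 0.4468 -0.1303]
 [ 0.4474 -0.1192]] [ 0.4578   -0.125325] [np.float64(0.0214), np.float64(0.0108), np.float64(0.0214), np.float64(0.0111)]
pegged [ 0.4108 -0.1219] [ 0.5054 -0.1295] [ 0.4581 -0.1257] 0.09490479439944008 -4.59
nb [ 0.46345 -0.0604 ] 0.09520383395641169 -4.58
nb [ 0.4534 -0.19  ] 0.09335630669644125 -3.32
rackfront [ 0.4152 -0.0321] [ 0.4043 -0.2114] 0.17963101068579448 86.52
CRADLE
flare [0.5369 0.1798] [0.4595 0.1977] [0.4464 0.1419] [0.5238 0.1238] [0.49165 0.1608 ] 0.0794428725563219 0.05751182487106456 -13.02 -13.16
stops [0.491325 0.161   ] 0.09495567386944283 -13.58 -12.95
base [0.491675 0.161225] 0.11938676643581568 0.10961249928726194 -13.27 -13.46 -13.239999999999995
```

Cross-checks: the wedge measures 21×11 mm against 20×10, the flare is 79 mm against 80, and rack and stand yaws are consistent. The pegged oyster is at (0.458,-0.1257) with yaw -4°, and the cradle is at (0.4915,0.161) with yaw -13.2°. The fingers can be only partly open between the neighbours, so I'll use about 47 mm.

Run:
```python
from h import *
y=np.radians(-4.1)
manip.move_pose([.458,-.1255,.20],rv(y)); gripper_to(.55)
print(current_grip_width(),current_contact_force())
manip.move_linear([.458,-.1255,.125],velocity=.12)
snap("w3")
a=vision.capture("side");cv2.imwrite("pics/s3.png",a[60:260,200:400,::-1].repeat(3,0).repeat(3,1))
print(current_tool_pos(),current_contact_force(),current_time_s())
```

```text
0.5522066210318556 [-0.03573838  0.40884737 -0.00640688]
[ 0.45847145 -0.1256602   0.12576488] [-0.61778288 -0.25440191 -0.8528987 ] 5.5167
```

View pics/w3.png

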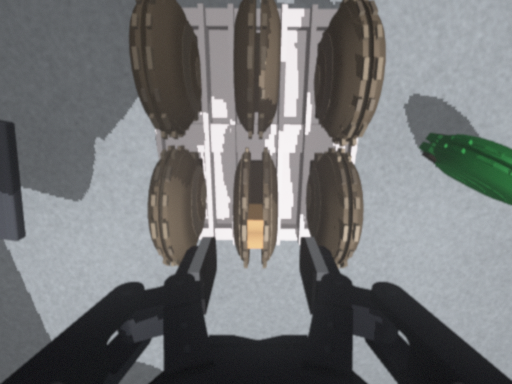

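View pics/s3.png

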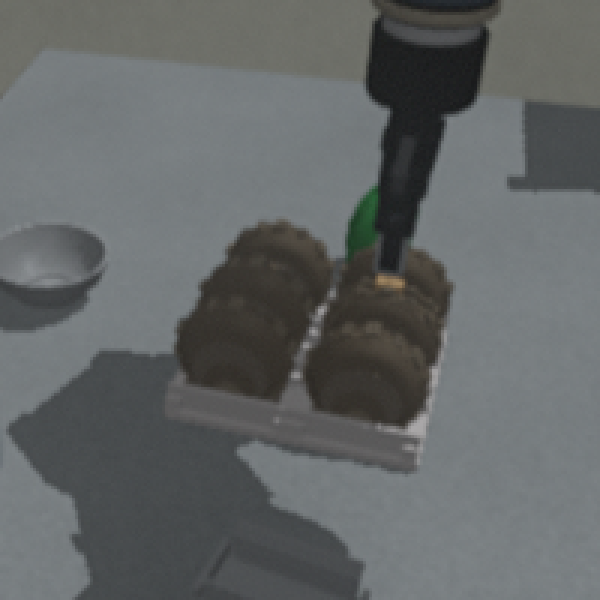

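The fingers straddle the pegged oyster (tips near x=206 and x=303, wedge at about (255,234)). I'll recheck its position, then descend with force checks.

Run:
```python
from h import *
m=vision.camera_model("wrist");T=np.load("pics/w3.npy")
print(ray(m,255.2,234,.106,T), ray(m,247,234,.106,T)[1],ray(m,263.5,234,.106,T)[1])
n=ray(m,254,266,.0555,T)[:2];f=ray(m,257,151,.0555,T)[:2];print(n,f,(n+f)/2,np.linalg.norm(n-f))
for u,v in [(179,264),(175,150)]: print('L',ray(m,u,v,.0555,T)[:2])
for u,v in [(338,264),(332,150)]: print('R',ray(m,u,v,.0555,T)[:2])
x,y=.458,-.1258
for z in (.105,.085,.065,.050):
    manip.move_linear([x,y,z],velocity=.08); F=current_contact_force(); print(z,current_tool_pos(),F)
    if np.linalg.norm(F)>6: break
```

```text
[ 0.45815068 -0.12476681  0.106     ] -0.11952154918874933 -0.1300766080366713
[ 0.40279874 -0.1192328 ] [ 0.50308775 -0.12916513] [ 0.45294325 -0.12419897] 0.10077964148758783
L [ 0.40956514 -0.05413012]
L [ 0.50836003 -0.06685375]
R [ 0.39944733 -0.1925485 ]
R [ 0.49972023 -0.18631627]
0.105 [ 0.45793863 -0.12577952  0.10494806] [-0.20731926  0.47870456 -0.36060726]
0.085 [ 0.45794306 -0.12577455  0.08497275] [-0.58030006  0.23002603 -0.3820216 ]
0.065 [ 0.4579493  -0.1257821   0.06497351] [-1.02253387 -0.12182686  0.43478504]
0.05 [ 0.45787858 -0.12575236  0.04997376] [-0.1620153   0.09134729 -0.16766721]
```

No contact on the way down. Closing and lifting a little.

Run:
```python
from h import *
gripper_to(0.2); print(current_grip_width(),current_grip_width()*85,current_contact_force())
manip.move_linear([.458,-.1258,.06],velocity=.04); print(current_contact_force(),current_grip_width())
manip.move_linear([.458,-.1258,.20],velocity=.12); print(current_contact_force(),current_grip_width(),current_time_s())
snap("w4")
for n in("scene","side"):
    cv2.imwrite(f"pics/{n}4.png",vision.capture(n)[:,:,::-1])
a=cv2.imread("pics/scene4.png")[50:230,130:330];b=cv2.imread("pics/side4.png")[20:200,240:400]
cv2.imwrite("pics/c4.png",np.hstack([cv2.resize(x,None,fx=2.2,fy=2.2,interpolation=2) for x in(a,b)]))
```

```text
0.36248481146933953 30.81120897489386 [-0.37263285  0.26601168  3.30233346]
[-0.46035079  0.7559838  -2.51257218] 0.3673220785196154
[-0.51739026 -0.36903777 -2.65057503] 0.3698662331748847 9.0417
```

View pics/c4.png

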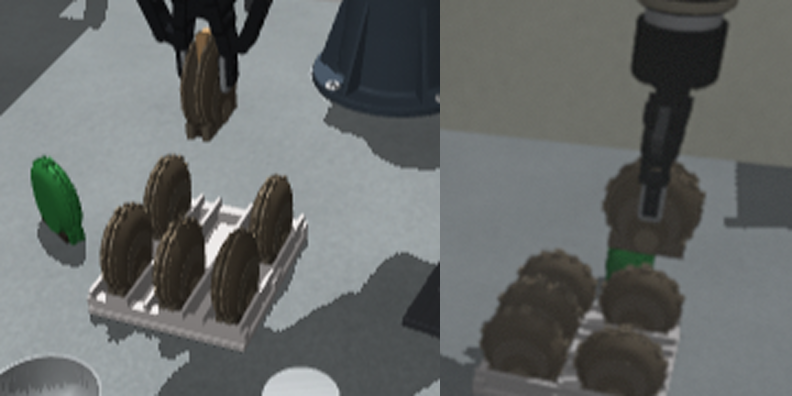

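View pics/w4.png

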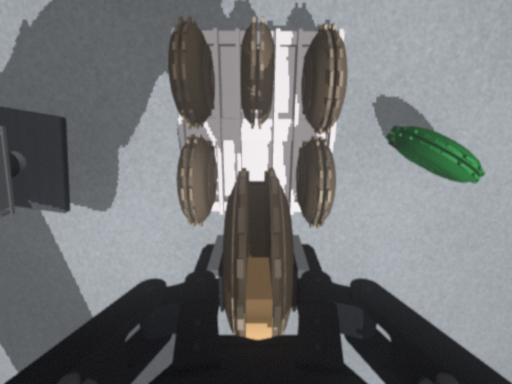

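The oyster lifted cleanly and all five closed ones are still standing. Before placing, I'll check for tilt in the grip by projecting the expected foot and outline onto the side view.

Run:
```python
from h import *
s=vision.camera_model("side")
y=np.radians(-4.1);c=np.array([.458,-.1258,.16]);X=np.array([np.cos(y),np.sin(y),0]);Y=np.array([-np.sin(y),np.cos(y),0]);Z=np.array([0,0,1])
t=np.linspace(0,2*np.pi,60)
P=[c+X*.045*np.cos(a)+Z*(.0455+.0455*np.sin(a)) for a in t]
Ft=[c+X*sx*.03+Y*sy*.012 for sx,sy in((-1,-1),(1,-1),(1,1),(-1,1),(-1,-1))]
im=cv2.imread("pics/side4.png")[80:150,290:370];im=cv2.resize(im,None,fx=7,fy=7,interpolation=2);im=cv2.convertScaleAbs(im,alpha=1.6)
for L,col in((P,(0,255,255)),(Ft,(0,255,0))):
    q=((proj(s,np.array(L))-[290,80]+.5)*7).astype(int);cv2.polylines(im,[q],False,col,1)
cv2.imwrite("pics/tilt.png",im)
```

```text
(no output)
```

View pics/tilt.png

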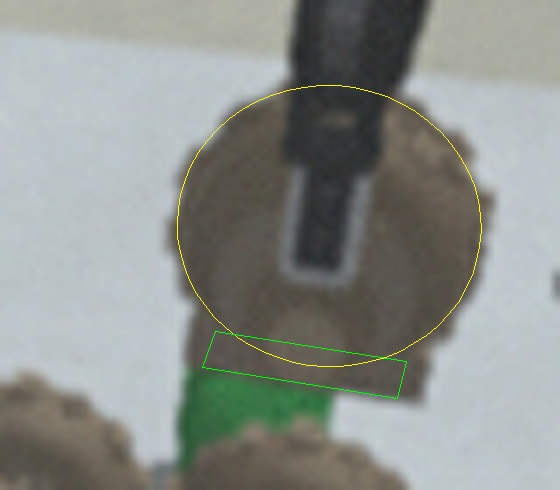

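The tilt is about 1° or less: the foot edge slope is 0.139 observed against 0.16 predicted. Moving to the cradle.

Run:
```python
from h import *
y=np.radians(-13.2);x0,y0=.4915,.161
manip.move_linear([x0,y0,.20],rv(y),velocity=.15)
manip.move_linear([x0,y0,.125],velocity=.10)
print(current_contact_force(),current_time_s(),current_tool_pos())
snap("w5")
for n in("scene","side"):
    cv2.imwrite(f"pics/{n}5.png",vision.capture(n)[:,:,::-1])
a=cv2.imread("pics/scene5.png")[60:230,280:420];b=cv2.imread("pics/side5.png")[150:320,220:380]
cv2.imwrite("pics/c5.png",np.hstack([cv2.resize(x,None,fx=2.6,fy=2.6,interpolation=2) for x in(a,b)]))
```

```text
[-0.15396348  0.96830315 -1.48361386] 12.1667 [0.49188507 0.16105974 0.1255432 ]
```

View pics/c5.png

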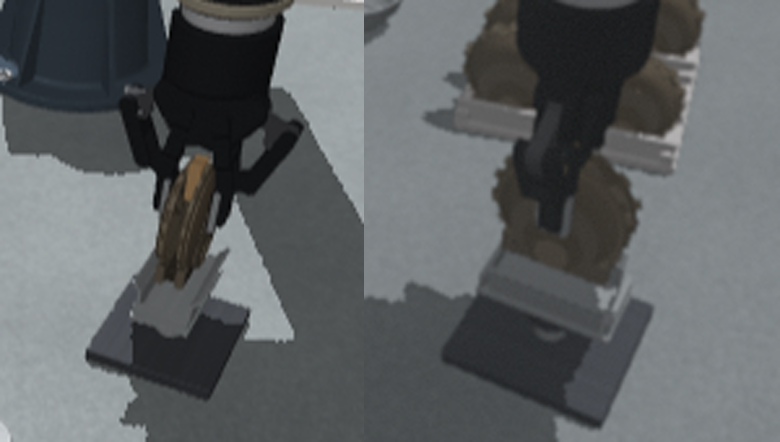

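The oyster is over the trough and aligned. I'll lower it in small steps until it touches.

Run:
```python
from h import *
x0,y0=.4915,.161
b=current_contact_force()
for z in [.115,.105,.100,.098,.0965,.0955,.0945,.0938,.0932,.0926,.092]:
    manip.move_linear([x0,y0,z],velocity=.05 if z>.098 else .02); F=current_contact_force()-b; print(z,current_tool_pos()[2].round(4),F.round(2))
    if F[2]>3.5 or np.linalg.norm(F[:2])>6: break
print(current_time_s())
```

```text
0.115 0.1146 [-0.65  0.94  0.7 ]
0.105 0.1046 [-0.83  0.76  0.59]
0.1 0.0997 [-0.45  0.28 -0.76]
0.098 0.0979 [0.6  0.84 0.56]
0.0965 0.0964 [-0.52 -0.06  0.52]
0.0955 0.0955 [-0.13  0.07  0.83]
0.0945 0.0945 [1.1  0.16 0.72]
0.0938 0.0944 [-2.45 -0.14  7.99]
14.5167
```

Touchdown at z=0.094, exactly as predicted. I'll look, then open in stages.

Run:
```python
from h import *
gripper_to(.42); manip.pause(.2); print(current_grip_width(),current_contact_force())
gripper_to(.62); manip.pause(.3)
print(current_grip_width(),current_contact_force(),current_time_s())
for n in("scene","side"):
    cv2.imwrite(f"pics/{n}6.png",vision.capture(n)[:,:,::-1])
a=cv2.imread("pics/scene6.png")[60:230,280:420];b=cv2.imread("pics/side6.png")[150:320,220:380]
cv2.imwrite("pics/c6.png",np.hstack([cv2.resize(x,None,fx=2.6,fy=2.6,interpolation=2) for x in(a,b)]))
```

```text
0.41950049270989614 [-0.31692647 -0.78591444 -0.67953941]
0.6195646330794329 [ 0.67611954 -0.3067702  -0.05496755] 15.55
```

View pics/c6.png

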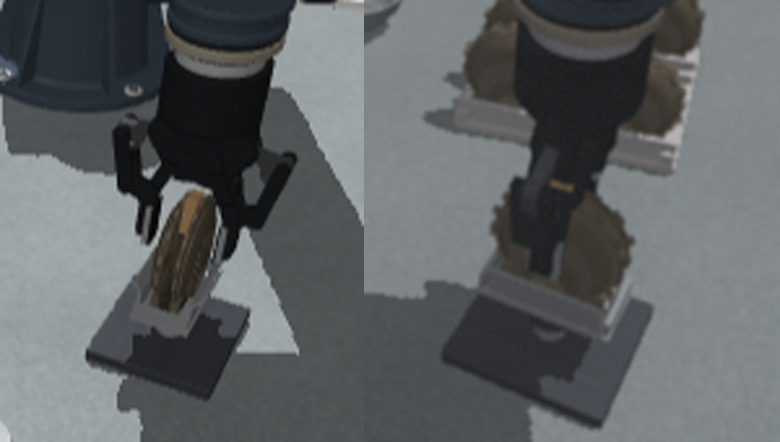

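The fingers are clear and the oyster stands by itself. Retreating straight up.

Run:
```python
from h import *
manip.move_linear([.4915,.161,.25],velocity=.1); print(current_contact_force())
manip.move_linear([.42,.15,.29],velocity=.15); manip.pause(.5); snap("w7")
for n in("scene","side"):
    cv2.imwrite(f"pics/{n}7.png",vision.capture(n)[:,:,::-1])
print(current_time_s())
s=vision.camera_model("side");m=vision.camera_model("scene")
y=np.radians(-13.2);c=np.array([.4915,.161,.054]);X=np.array([np.cos(y),np.sin(y),0]);Z=np.array([0,0,1])
P=np.array([c+X*.045*np.cos(a)+Z*(.0455+.0455*np.sin(a)) for a in np.linspace(0,6.283,60)])
out=[]
for n,M,(u,v) in(("scene",m,(280,100)),("side",s,(230,180))):
    im=cv2.imread(f"pics/{n}7.png")[v:v+130,u:u+130];im=cv2.resize(im,None,fx=3,fy=3,interpolation=2);im=cv2.convertScaleAbs(im,alpha=1.4)
    cv2.polylines(im,[((proj(M,P)-[u,v]+.5)*3).astype(int)],True,(0,255,255),1);out.append(im)
cv2.imwrite("pics/c7.png",np.hstack(out))
```

```text
[ 0.9359001  -1.22982335 -0.29060131]
18.7083
```

View pics/c7.png

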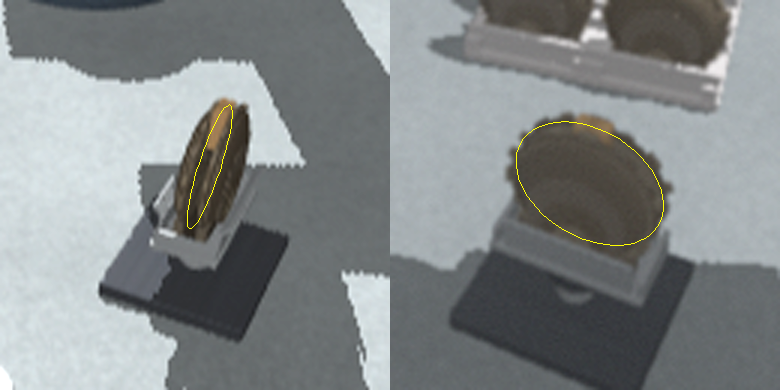

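View pics/scene7.png

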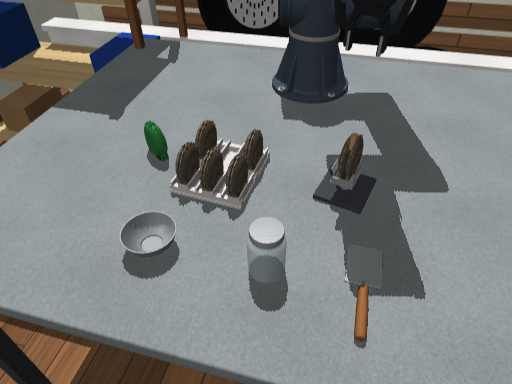

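View pics/w7.png

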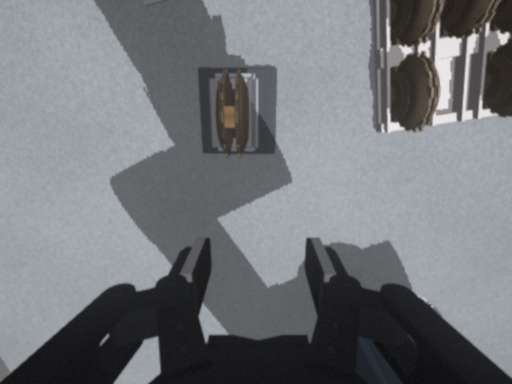

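The oyster stands in the trough with the wedge up, about (229,117) in the wrist view. The closed oysters, jar, dish and spatula look unchanged. I'll do a quick numeric check of the uprightness, then hand in.

Run:
```python
from h import *
m=vision.camera_model("wrist");T=np.load("pics/w7.npy")
w=ray(m,229.7,117,.15,T);d=w[:2]-[.4915,.161];a=np.radians(-13.2)
print("wedge",w,"along/across",d@[np.cos(a),np.sin(a)],d@[-np.sin(a),np.cos(a)])
n=ray(m,232.5,157,.0995,T);f=ray(m,232,70,.0995,T);print((n+f)/2,np.degrees(np.arctan2(*(f-n)[1::-1])))
A=cv2.imread("pics/scene0.png");B=cv2.imread("pics/scene7.png")
for nme,(u0,v0,u1,v1) in dict(dish=(118,208,180,255),jar=(245,215,290,283),handle=(352,286,372,342)).items():
    print(nme,cv2.absdiff(A,B)[v0:v1,u0:u1].mean())
order.sign_off();print(current_time_s())
```

```text
wedge [0.49122229 0.16044713 0.15      ] along/across -0.00014412758750165358 -0.0006016735542713076
[0.49105211 0.16234643 0.0995    ] -14.495429378142449
dish 2.997712194005948
jar 10.54760348583878
handle 8.621428571428572
the job is handed in; nothing more can be done
the job is handed in; nothing more can be done
```

The pegged oyster is now in the grafting stand's cradle, standing on its hinge edge with the wedge up. I handed the job in at about 19 s on the robot's clock.

**How it went:** I found the oyster by its wedge, in the middle pocket of the robot-side column. I lowered the gripper only part-way open (about 47 mm) between its neighbours with no contact, then lifted it straight out. In the cradle it touched down at the expected height (TCP 0.094 m) with about 8 N. I then opened the gripper in two stages and backed off.

**Last checks:**
- **Position:** the wedge is within 1 mm of the cradle centre, along and across, so the oyster is upright. Its yaw measures -14.5°, against -13.2° for the cradle; I take the 1.3° difference as pixel error.
- **Closed oysters:** all five are still standing in the rack.
- **Jar, dish and spatula:** they look to be where they were. Comparing before and after pictures, the dish changed little (3 grey levels on average). The jar (10.5) and spatula handle (8.6) changed more. I put that down to the arm's shadow, though I did not measure their positions separately.

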